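Slide a bare board off its tray and load it under the holder's spring clip

ROBOT

A 6-joint arm with a two-finger parallel gripper is mounted at the origin on the work surface. World frame = base frame: x ahead of the robot, y to its left, z up, the work surface at z = 0. Lengths are in mm, angles in rad, forces in N, time in s.
With the tool pointing down it reaches from about 275 to 1000 mm from the base axis. Payload 8.4 kg.
Tool frame: the origin (TCP) lies midway between the tips of the shut fingers; the grasp point (between the pads) lies 19 mm behind it; z points along the fingers, y is the direction in which the jaws open and shut (so a half turn about z gives the same grasp; the last joint's range is limited). The gripper opens to 85 mm and grips with 20 to 120 N. Pads are 22 mm wide; open, the fingers measure 114 mm over their backs; the gripper's body (76 mm by 85 mm) begins 54 mm behind the grasp point. The pads swing forward as they close: fully open they stand 13 mm farther back than shut.
Start: joints at [-1.112, 0.353, 1.633, -0, 1.155, -0.002], TCP at [277.914, -559.814, 231.281] pointing down, gripper open.
Joint ranges: [-2.63, 2.63], [-0.92, 2.1], [0.06, 2.66], [-1.3, 4.44], [0, 2.69], [-3.02, 3.02]. Speed limits (rad/s): [2.22, 2.22, 2.79, 3.14, 3.14, 3.14].

INTERFACE

Orientations are given as [roll, pitch, yaw] about the fixed x, y, z axes, in that order (R = Rz(yaw) Ry(pitch) Rx(roll)).
In Python, from rig import r gives the robot as it stands.
- The arm moves only by the tool play_rows, never from a script. Its argument "moves" is a list of rows, each a list of 3 entries, a list of its own where there are three numbers: the turn, a rotation vector about the tool's x, y, z in degrees, then the shift along the tool's x, y, z in mm, then the opening, from 0 (shut) to 1 (fully open). A call has 1 to 20 rows; each row is the pose to reach, as a shift and turn from the pose measured when the call began, along the tool's axes at that moment; what a row does not reach only later rows make up. A row lasts 1/10 s, in which the tool goes at most 50 mm and 8.59 degrees, less where a joint would pass 70% of its speed; a pose out of reach is approached as far as the arm can. A call with a gripper value outside its range is refused whole. The fingers move at their own pace and stop on an object; "newtons" is the grip in N (left out, the last holds). Time passes only in rows, so rows that repeat a pose let the fingers close. It gives the time, the measured TCP pose, the force and the opening at its end, in the units of the state.
- r.sense(): the state, without advancing time (a new reading comes with each control period).
- r.grab_frame(name): name is "scene" or "top" or "wrist"; returns a dict with "color" (480x640x3 uint8, red, green, blue), "K" (3x3 intrinsics, pixels), "k1" (the pictures are not rectified: a ray, as slopes to the right and down, at radius r is drawn at 1 + k1 r^2 times it, then the intrinsics apply), "rvec" (rotation vector, rad) and "tvec" (3), from world to camera coordinates, as OpenCV has them; the wrist camera has in their place "T_tool_cam" (4x4, takes a point from camera to tool coordinates, whose origin is the TCP and whose axes are the flange's). Camera axes: x right, y down, z forward; pixel columns grow to the right and rows downward; lengths in mm; the calibration is good to about 2 mm. A picture is of the moment at which its call begins: read the wrist's pose just before it. There is no depth.
- r.sign_off(): hands the job in, once; it reports no verdict.
Trained networks look in a picture, given as the dict that the camera call returned (one of the last four; its "shot" number tells which), for a name from the list of things; names that differ only in an ending like _2 or _b are one class to them, and where a whole thing is asked for, a point or a joint stands for the part that bears it (a point fixed in the world has none). Each returns a list of dicts, best first, with "conf" (0 to 1); they miss things now and then, are a little off and sometimes report something else, mostly with a low value. They report only what shows in the picture. A call takes as long as a camera call. They do not tell look-alikes from the thing itself.
- r.silhouettes(picture, name): "mask" (480x640 bool, what is visible of it) and "location" ([column, row] in pixels, amid what is visible of it).
The state is a dict: "clock": time; "qpos": joint angles; "qvel": joint speeds; "joint_efforts": joint torques, N m; "eef_pos": TCP position; "tcp_rot": TCP orientation; "contact_force": force on the tool from outside, world axes, zero at the start; "wrist_torque": the same for the moment, N m; "opening": opening from 0.0 (shut) to 1.0 (fully open).
Only numpy, scipy, OpenCV 4.12 (cv2) and the standard library are available. Lean on these libraries where they do the work, as an engineer would, in place of code of your own. Each camera call takes 0.05 s, during which the arm holds its last target.

TASK

Slide the flat bare green board along its shallow tray until its end sticks out well past the tray's open front edge (about 45 mm) while it still lies level on the tray, then pinch it by its two long edges there and load it into the sloping holder: lay it flat and straight on the sloping bed with its far end pushed down the slope under the red sprung clip, fully home against the two yellow stops. Let go of it, do not drop it on the table, and leave everything else on the bench where it is.

Things in the scene. Friction and masses are not known exactly. Their poses are not given: they have to be found in the camera images.
- tray: White case 240 (x) x 94 (y) mm, fixed, on the left or right. Origin under its centre at bench level, z up. On top a tray: flat deck 70 mm above the origin; lips 12 mm high along both long sides (80 mm clear between, no room for fingers beside the board) and across the rear (inner face x = +113). The front end (x = -120 mm, nearest the robot) is open, the case dropping straight to the bench.
- tray_edge (a point): Middle of the tray's open front edge, at deck height (70 mm above the bench); axes as the tray's.
- board: Bare green metal-backed board with flat copper pads, 130 (x) x 56 (y) x 4 (z) mm, about 90 g. Origin at the centre of its underside, x along its length (+x end starts at the tray's rear), z up. Starts flat on the deck, a little askew, front end 15 to 75 mm behind the tray's front edge. Can be pushed at its rear edge with shut fingertips just above the deck. Either end may lead into the holder.
- holder: Sloping board holder, fixed, on the left or right, high end towards the robot: dark foot from x = -35 to +95 mm, y +-55, 12 thick, blue column (x 7 to 53), bed on top. Origin at bench level, z up, x away from the robot, towards the low end.
- bed: The holder's sloping bed, 70 mm wide. Origin on its top surface midway along the stops' face (holder x +60, z +90 mm). x points down the slope (25 deg below level), y across, z square to the bed. Reaches from x = -85 mm (high end, open below) to +25. Yellow stops at x 0 to 8, y 18 to 32 either side, 14 high. A board that is home lies at x -130 to 0: its upper 45 mm overhang, free for fingers.
- clip (a joint): Red sprung clip arm, 22 mm wide, mid-bed: rad, 0 = shut, foot on the bed; grows to 0.6 as it lifts. Pivot at bed x +18, z +18 mm; foot at x -28; from there a straight lead-in lip flares up 18 deg to x -63, z about 12. A board slid down the bed below the lip lifts the arm by itself (it presses about 2 N; pushing takes up to 9 N); it then reads about 0.07 and holds the board down.
- screwdriver: Bystander: green-handled screwdriver 180 mm long, up to 35 mm high, lying across in front of the tray; origin at its underside. Leave alone.
- jar: Bystander: amber jar, 48 mm across, 70 mm high, beside the tray; origin under its centre. Leave alone.
- bottle: Bystander: green bottle, 44 mm across, 130 mm high, beside the holder; origin under its centre. Leave alone.
- can: Bystander: blue can, 52 mm across, 150 mm high, standing between tray and holder; origin under its centre. Leave alone.
- pump: Bystander: blue desoldering pump, 195 mm long, 26 mm high, lying at the right side; origin at its underside. Leave alone.
- boards: Bystander: stack of finished green boards with red capacitors, 90 x 120 mm, 56 mm high, behind the can, mid-bench; origin under its centre. Leave alone.
- cutters: Bystander: orange-handled side cutters, 145 mm long, 14 mm high, lying at the left side; origin at its underside near the pivot. Leave alone.
Things that resemble listed ones, but are neither listed nor needed, are in the scene too. Leave any brown look-alike of the board alone.

How it is judged:
By the outcome, as a careful person would: the job done as asked, in the order asked, and still so for the second after the job is handed in, with the robot touching nothing.
It also fails if it takes over 56 s, if anything falls off the work surface, if the arm or the gripper's body presses on something with over 40 N, if the wrist force passes 120 N, or if a joint passes its speed limit or range.

## Working session

There is one attempt and no reset: what is moved stays moved. The work goes in short steps, Python scripts to look and compute and a tool call to move; the robot and the scene stay as the last step left them, time stands still between calls to the robot, and variables do not carry over. Pictures are saved under pics/ and viewed, and the job is handed in when it is done.

Besides the shell and the picture viewer there is one more tool, called after "Request:" by a JSON object that holds its "op" and its "data". play_rows: Moves the arm, as the interface text tells. Its arguments: {"type":"object","properties":{"moves":{"type":"array"},"newtons":{"type":"number"}},"required":["moves"]}

```bash
ls; mkdir -p pics
python3 - <<'E'
from rig import r
import cv2,pickle
s=r.sense();print(s)
for n in ("scene","top"):
    p=r.grab_frame(n);cv2.imwrite(f"pics/{n}0.png",p["color"][:,:,::-1]);pickle.dump(p,open(f"{n}0.pkl","wb"))
    print(n,p["K"].tolist(),p["k1"],p["rvec"],p["tvec"])
    for o in ("tray","board","holder","bed"):
        for d in r.silhouettes(p,o): print(o,round(d["conf"],2),d["location"],d["mask"].sum())
E
```

```text
pics
{'clock': 0.0, 'qpos': array([-1.11244414e+00,  3.53649991e-01,  1.63410956e+00,  3.74824517e-05,
        1.15516361e+00, -2.41314127e-03]), 'qvel': array([ 0.00034069,  0.00073232, -0.00177717,  0.0002602 , -0.00041891,
       -0.00029804]), 'joint_efforts': array([ 4.17304967e-03, -6.05240965e+01, -3.42065227e+01,  4.14094284e-04,
        9.32064140e-03, -2.96736425e-05]), 'eef_pos': array([ 277.70052572, -559.415928  ,  230.57102639]), 'tcp_rot': array([-3.14026223e+00, -3.74816689e-05,  4.60750142e-01]), 'contact_force': array([ 0.56423117, -0.49419322, -0.12266758]), 'wrist_torque': array([-6.09019623e-02,  5.54066989e-02,  5.02824532e-05]), 'opening': 1.0043096158912181}
scene [[528.3908796067623, 0.0, 315.3487797923], [0.0, 528.3908796067623, 240.21831230463675], [0.0, 0.0, 1.0]] -0.09715054926907604 [ 2.32690847  1.20466128 -0.36478488] [-309.04446211 -313.64825113 1543.4038698 ]
board 0.79 [427.9, 219.5] 1088
board 0.68 [305.3, 190.2] 780
board 0.66 [369.3, 143.6] 672
board 0.52 [303.9, 240.5] 1036
holder 0.86 [231.0, 345.8] 3313
bed 0.74 [230.2, 337.2] 1959
bed 0.72 [457.0, 165.5] 432
top [[625.059185442093, 0.0, 328.8133469274021], [0.0, 625.059185442093, 234.09817920130627], [0.0, 0.0, 1.0]] -0.1761988540332946 [ 2.12055438 -2.15133008  0.1857707 ] [ -12.60457871  520.162897   1468.53946116]
tray 0.92 [223.9, 201.8] 3147
board 0.92 [279.4, 312.4] 1118
board 0.89 [209.4, 194.3] 1231
board 0.76 [177.9, 324.2] 1193
board 0.26 [430.4, 191.3] 2554
holder 0.59 [430.9, 193.4] 2503
bed 0.96 [436.3, 186.2] 1348
bed 0.62 [519.0, 229.6] 741
```

View pics/scene0.png

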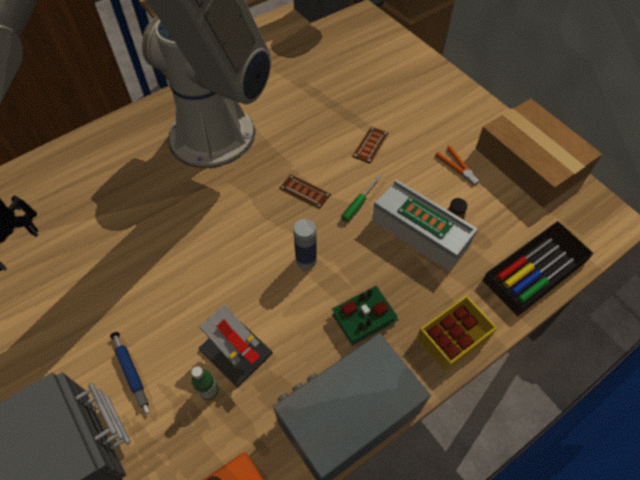

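View pics/top0.png

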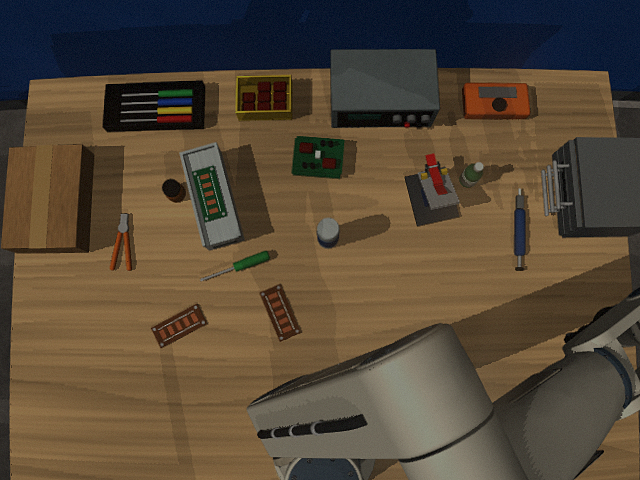

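Candidates for the board: green one on the tray at top (209,194) / scene (428,218), against the brown ones lying on the bench at top (279,312) and (178,324). The green one on the tray is the one meant. The stack with red capacitors (318,157) is not it. Holder is at top (435,190), tray at (215,195).

```bash
cat > h.py <<'E'
import numpy as np,cv2,pickle
from scipy.spatial.transform import Rotation as Ro
def und(p,uv):
    uv=np.asarray(uv,float).reshape(-1,2);K=p["K"]
    d=(uv-[K[0][2],K[1][2]])/[K[0][0],K[1][1]]
    u=d.copy()
    for _ in range(30): u=d/(1+p["k1"]*(u**2).sum(1,keepdims=True))
    return u
def campose(p,s=None):
    """R,t cam->world"""
    if "rvec" in p and p["rvec"] is not None:
        R=cv2.Rodrigues(np.asarray(p["rvec"],float))[0];return R.T,-R.T@np.asarray(p["tvec"],float).ravel()
    T=np.asarray(p["T_tool_cam"]);Rt=Ro.from_euler("xyz",s["tcp_rot"]).as_matrix()
    return Rt@T[:3,:3],Rt@T[:3,3]+s["eef_pos"]
def back(p,uv,z,s=None):
    R,t=campose(p,s);u=und(p,uv);d=np.c_[u,np.ones(len(u))]@R.T
    return t+d*((z-t[2])/d[:,2])[:,None]
def proj(p,X,s=None):
    R,t=campose(p,s);c=(np.asarray(X,float).reshape(-1,3)-t)@R
    u=c[:,:2]/c[:,2:];u=u*(1+p["k1"]*(u**2).sum(1,keepdims=True));K=p["K"]
    return u*[K[0][0],K[1][1]]+[K[0][2],K[1][2]]
E
python3 - <<'E'
from h import *
p=pickle.load(open("top0.pkl","rb"));c=p["color"][:,:,::-1]
for n,(x,y) in dict(tray=(160,130),hold=(390,130)).items():
    cv2.imwrite(f"pics/{n}.png",cv2.resize(c[y:y+125,x:x+125],None,fx=4.8,fy=4.8,interpolation=cv2.INTER_CUBIC))
print(campose(p)[1])
from rig import r
for d in []: pass
E
```

```text
[ 266.76152157  -10.2858561  1534.94917036]
```

View pics/tray.png

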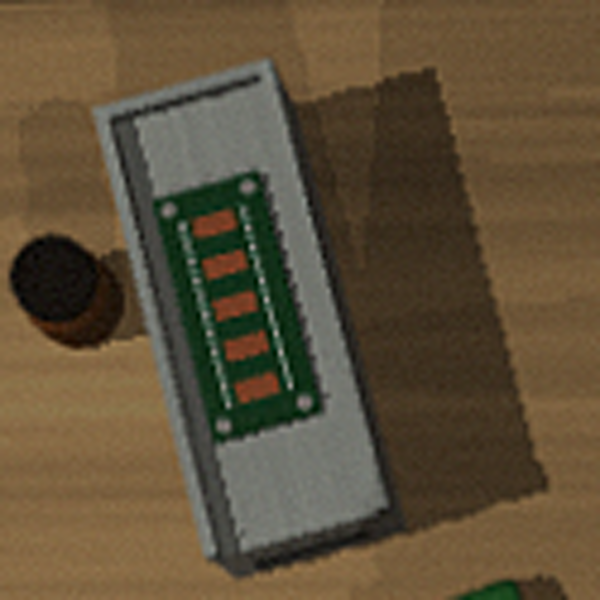

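View pics/hold.png

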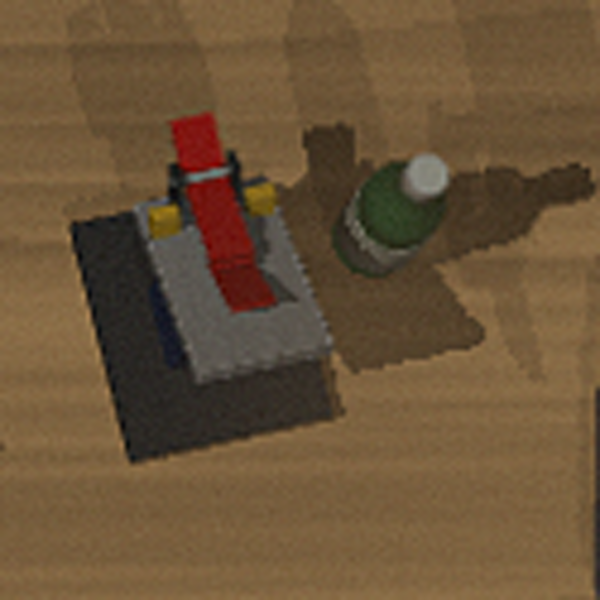

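```bash
cat >> h.py <<'E'
from scipy.optimize import least_squares
def fit(p,obj,uv,x0,s=None,full=False):
    obj=np.asarray(obj,float);uv=np.asarray(uv,float)
    def f(q):
        c,sn=np.cos(q[2]),np.sin(q[2])
        X=np.c_[q[0]+c*obj[:,0]-sn*obj[:,1],q[1]+sn*obj[:,0]+c*obj[:,1],obj[:,2]]
        return (proj(p,X,s)-uv).ravel()
    o=least_squares(f,x0,loss="soft_l1");return o.x,f(o.x).reshape(-1,2)
def bedpt(x,y,z):
    a=np.radians(25);return [60+x*np.cos(a)+z*np.sin(a),y,90-x*np.sin(a)+z*np.cos(a)]
E
python3 - <<'E'
from h import *
np.set_printoptions(precision=2,suppress=True)
p=pickle.load(open("top0.pkl","rb"))
cv=lambda L,o:(np.array(L,float)+.5)/4.8-.5+np.array(o)
T=cv([(95,108),(270,60),(212,560),(388,510),(238,553)],(160,130))
print(back(p,T[:1],82),back(p,T[3:4],70))
print("tray",*fit(p,[(120,47,82),(120,-47,82),(-120,47,82),(-120,-40,70),(-120,40,70)],T,[600,250,0.2]))
B=cv([(155,198),(258,172),(325,408),(216,440)],(160,130))
print("board",*fit(p,[(65,28,74),(65,-28,74),(-65,-28,74),(-65,28,74)],B,[600,250,0.2]))
H=cv([(72,222),(132,462),(343,415),(200,382),(332,348),(137,208)],(390,130))
o=[(95,55,12),(-35,55,12),(-35,-55,12),bedpt(-85,35,0),bedpt(-85,-35,0),bedpt(25,35,0)]
print("holder",*fit(p,o,H,[600,-250,0.2]))
for n,z in (("jar",70),("can",150),("bottle",130),("screwdriver",20)): pass
print(back(p,cv([(52,275)],(160,130)),70),"bottle top",back(p,cv([(427,172)],(390,130)),130), "can",back(p,[[328,226]],150),"sd",back(p,[[203,280],[270,253]],15),"boards",back(p,[[293,137],[344,137],[344,177]],50))
E
```

```text
[[721.72 342.11  82.  ]] [[514.21 190.74  70.  ]]
tray [618.25 263.23   0.29] [[-0.03  0.62]
 [ 0.24 -0.61]
 [ 0.75 -0.62]
 [-0.13 -0.07]
 [-0.91  0.74]]
board [620.04 267.32   0.27] [[-0.24  0.29]
 [ 0.3  -0.75]
 [-0.19  0.21]
 [ 0.13  0.1 ]]
holder [ 587.74 -287.91    0.21] [[ 0.42  0.83]
 [ 0.41  0.31]
 [-1.35  0.74]
 [-0.28 -1.17]
 [ 1.02 -0.39]
 [-0.48 -0.31]]
[[637.58 364.25  70.  ]] bottle top [[ 664.4 -374.7  130. ]] can [[520.44 -17.84 150.  ]] sd [[414.93 290.12  15.  ]
 [479.76 124.91  15.  ]] boards [[765.05  65.39  50.  ]
 [763.23 -61.43  50.  ]
 [660.36 -59.39  50.  ]]
```

```bash
cat >> h.py <<'E'
def goto(s,pos,R):
    """pos world mm, R target matrix -> turn deg (tool), shift (tool)"""
    R0=Ro.from_euler("xyz",s["tcp_rot"]).as_matrix()
    return np.degrees(Ro.from_matrix(R0.T@R).as_rotvec()),R0.T@(np.asarray(pos)-s["eef_pos"])
def down(yaw,pitch=0):
    """tool z down, tool y across (perp. to heading yaw), tool x along heading; pitch: tilt with board (nose down +)"""
    return (Ro.from_euler("z",yaw)*Ro.from_euler("y",pitch)).as_matrix()@np.diag([1.,-1,-1])
E
python3 - <<'E'
from h import *
np.set_printoptions(precision=1,suppress=True)
from rig import r
s=r.sense();p=r.grab_frame("wrist");print(np.array(p["T_tool_cam"]).round(3),p["K"],p["k1"])
cv2.imwrite("pics/w0.png",p["color"][:,:,::-1])
print(Ro.from_euler("xyz",s["tcp_rot"]).as_matrix())
print(goto(s,[560,-290,330],down(.21)))
E
```

```text
[[  -0.    -0.9   -0.3   85. ]
 [   1.     0.    -0.    -0.1]
 [   0.    -0.3    0.9 -142.8]
 [   0.     0.     0.     1. ]] [[352.6   0.  318.5]
 [  0.  352.6 233.9]
 [  0.    0.    1. ]] 0.013207909816727807
[[ 0.9  0.4 -0. ]
 [ 0.4 -0.9  0. ]
 [-0.  -0.  -1. ]]
(array([-0. ,  0. , 14.4]), array([ 372.7, -116.2,  -98.8]))
```

View pics/w0.png

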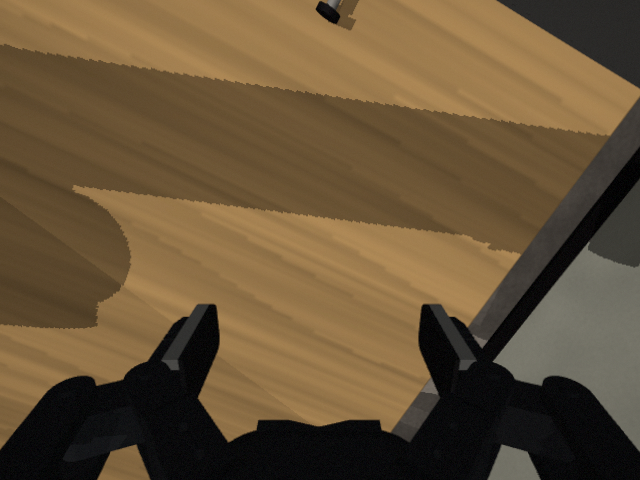

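Run:
```python
from h import *
np.set_printoptions(precision=1,suppress=True)
from rig import r
s=r.sense()
print(goto(s,[630,-278,290],down(.21)))
```

```text
(array([-0. ,  0. , 14.4]), array([440.7, -95.8, -58.7]))
```

Request:
{"op": "play_rows", "data": {"moves": [[[0,0,14.4],[440,-96,-60],1],[[0,0,14.4],[440,-96,-60],1],[[0,0,14.4],[440,-96,-60],1],[[0,0,14.4],[440,-96,-60],1],[[0,0,14.4],[440,-96,-60],1],[[0,0,14.4],[440,-96,-60],1],[[0,0,14.4],[440,-96,-60],1],[[0,0,14.4],[440,-96,-60],1],[[0,0,14.4],[440,-96,-60],1],[[0,0,14.4],[440,-96,-60],1],[[0,0,14.4],[440,-96,-60],1],[[0,0,14.4],[440,-96,-60],1]]}}

```text
clock: 1.75
eef_pos: [628.4, -278.7, 290.8]
tcp_rot: [-3.141, 0.001, 0.209]
contact_force: [0.8, -0.1, 0.1]
opening: 1.001
```

Run:
```python
from h import *
np.set_printoptions(precision=3,suppress=True)
from rig import r
s=r.sense();p=r.grab_frame("wrist");pickle.dump((s,p),open("w1.pkl","wb"));print(s["eef_pos"],s["tcp_rot"],s["qvel"],s["clock"])
c=p["color"][:,:,::-1].copy();cv2.imwrite("pics/w1.png",c)
```

```text
[ 628.372 -278.741  290.835] [-3.141  0.001  0.209] [-0.021 -0.007  0.007  0.003 -0.     0.003] 1.75
```

View pics/w1.png

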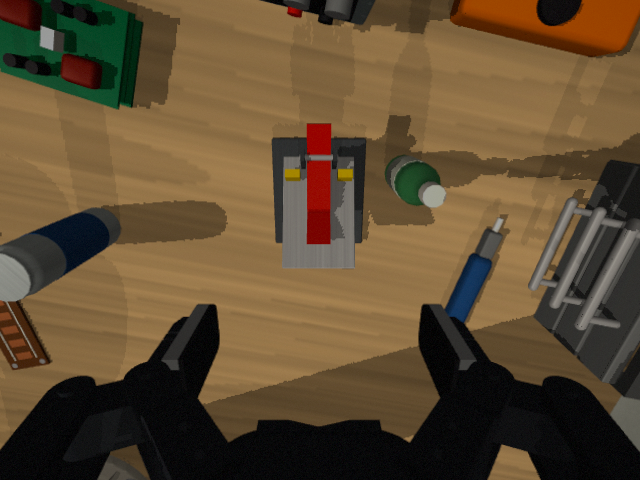

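Run:
```python
from h import *
s,p=pickle.load(open("w1.pkl","rb"));c=p["color"][:,:,::-1]
cv2.imwrite("pics/w1c.png",cv2.resize(c[115:285,240:400],None,fx=3.5,fy=3.5,interpolation=cv2.INTER_CUBIC))
```

```text
(no output)
```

View pics/w1c.png

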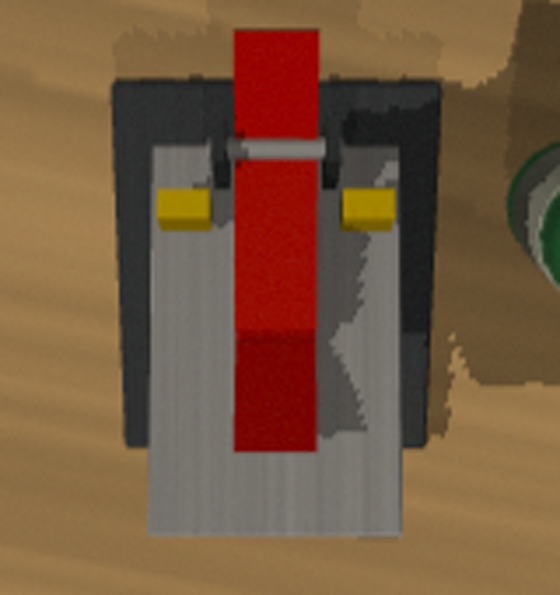

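Run:
```python
from h import *
np.set_printoptions(precision=3,suppress=True)
s,p=pickle.load(open("w1.pkl","rb"))
uv=(np.array([(148,536),(402,536),(152,146),(400,146),(113,80),(441,80),(126,447),(427,447),(158,231),(395,231)],float)+.5)/3.5-.5+[240,115]
o=[bedpt(-85,35,0),bedpt(-85,-35,0),bedpt(25,35,0),bedpt(25,-35,0),(95,55,12),(95,-55,12),(-35,55,12),(-35,-55,12),bedpt(0,32,0),bedpt(0,-32,0)]
q,e=fit(p,o,uv,[588,-288,.21],s);print(q);print(e)
np.save("holder.npy",q)
t=pickle.load(open("top0.pkl","rb"))
# residual in top view
print(goto(s,[655,262,290],down(.29)), goto(s,[640,-10,290],down(.29)))
```

```text
[ 590.551 -285.595    0.208]
[[-0.247 -0.141]
 [ 0.518 -0.031]
 [-0.04  -0.726]
 [ 0.087 -0.662]
 [-0.89   0.356]
 [ 0.65   0.433]
 [-0.143  0.872]
 [ 0.03   0.991]
 [ 1.019 -0.173]
 [-1.336 -0.106]]
(array([-0.009,  0.068, -4.619]), array([ 138.442, -523.397,    0.731])) (array([-0.009,  0.068, -4.619]), array([  67.234, -260.455,    0.785]))
```

Request:
{"op": "play_rows", "data": {"moves": [[[0,0,-4.6],[138,-524,0],0],[[0,0,-4.6],[138,-524,0],0],[[0,0,-4.6],[138,-524,0],0],[[0,0,-4.6],[138,-524,0],0],[[0,0,-4.6],[138,-524,0],0],[[0,0,-4.6],[138,-524,0],0],[[0,0,-4.6],[138,-524,0],0],[[0,0,-4.6],[138,-524,0],0],[[0,0,-4.6],[138,-524,0],0],[[0,0,-4.6],[138,-524,0],0],[[0,0,-4.6],[138,-524,0],0],[[0,0,-4.6],[138,-524,0],0],[[0,0,-4.6],[138,-524,0],0],[[0,0,-4.6],[138,-524,0],0]]}}

```text
clock: 3.2
eef_pos: [654.7, 259.9, 290.8]
tcp_rot: [3.141, 0.002, 0.287]
contact_force: [-0.2, -0.6, -0.1]
opening: 0.004
```

Run:
```python
from h import *
np.set_printoptions(precision=3,suppress=True)
from rig import r
s=r.sense();p=r.grab_frame("wrist");pickle.dump((s,p),open("w2.pkl","wb"));print(s["eef_pos"],s["tcp_rot"],s["qvel"],s["clock"])
c=p["color"][:,:,::-1].copy();cv2.imwrite("pics/w2.png",c)
for d in r.silhouettes(p,"board"): print(d["conf"],d["location"])
```

```text
[654.742 259.88  290.809] [3.141 0.002 0.287] [-0.006 -0.003 -0.002  0.002 -0.001  0.004] 3.2
0.73 [300.3, 223.2]
0.7 [163.2, 380.6]
```

View pics/w2.png

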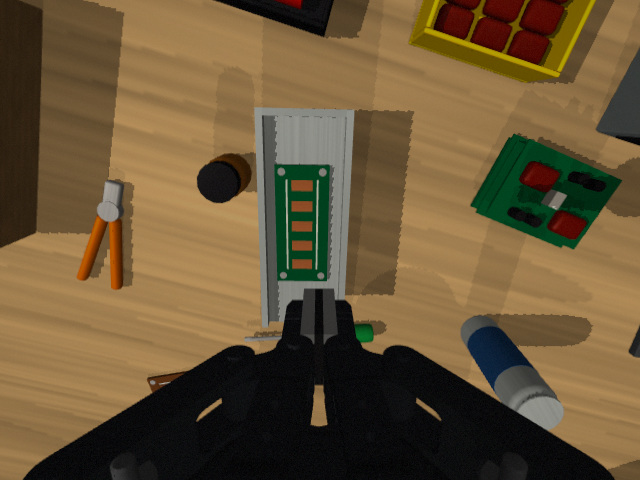

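Green board on the tray at (302,222), brown look-alike on the bench at (165,380); the green one fits (on the tray, green). Enlarging to confirm and read corners.

Run:
```python
from h import *
s,p=pickle.load(open("w2.pkl","rb"));c=p["color"][:,:,::-1]
cv2.imwrite("pics/w2c.png",cv2.resize(c[95:335,240:380],None,fx=2.5,fy=2.5,interpolation=cv2.INTER_CUBIC))
```

```text
(no output)
```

View pics/w2c.png

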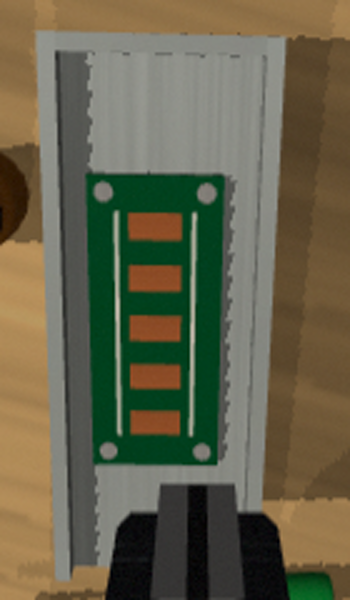

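Run:
```python
from h import *
np.set_printoptions(precision=3,suppress=True)
s,p=pickle.load(open("w2.pkl","rb"))
cv=lambda L:(np.array(L,float)+.5)/2.5-.5+[240,95]
q,e=fit(p,[(120,47,82),(120,-47,82),(-120,47,82),(-120,40,82),(113,40,82),(113,-40,82)],cv([(37,30),(286,36),(57,579),(71,579),(56,52),(267,54)]),[618,263,.29],s);print(q);print(e);np.save("tray.npy",q)
b,e=fit(p,[(65,28,74),(65,-28,74),(-65,-28,74),(-65,28,74)],cv([(87,173),(224,176),(217,464),(94,463)]),[618,263,.29],s);print(b);print(e)
R=Ro.from_euler("z",q[2]).as_matrix()[:2,:2]
print("board in tray",R.T@(b[:2]-q[:2]),b[2]-q[2])
u=R@[92,0.]+q[:2]
lb=R.T@(b[:2]-q[:2])
for X in (90,): 
  w=R@[X,lb[1]]+q[:2]; print(w,goto(s,[*w,110],down(q[2])),goto(s,[*w,75],down(q[2])))
```

```text
[619.892 266.955   0.266]
[[-0.343 -0.039]
 [ 0.381 -0.2  ]
 [-0.218  0.429]
 [ 0.227  0.536]
 [-0.205 -0.751]
 [ 0.167  0.329]]
[620.768 269.346   0.271]
[[-0.335 -0.076]
 [ 0.356 -0.373]
 [ 0.168  0.468]
 [-0.188  0.14 ]]
board in tray [1.474 2.077] 0.004979797116650031
[706.182 292.611] (array([0.022, 0.089, 1.205]), array([ 58.883, -16.9  , 180.711])) (array([0.022, 0.089, 1.205]), array([ 58.938, -16.913, 215.711]))
```

Request:
{"op": "play_rows", "data": {"moves": [[[0,0,1.2],[59,-17,60],0],[[0,0,1.2],[59,-17,110],0],[[0,0,1.2],[59,-17,160],0],[[0,0,1.2],[59,-17,185],0],[[0,0,1.2],[59,-17,205],0],[[0,0,1.2],[59,-17,212],0],[[0,0,1.2],[59,-17,215],0],[[0,0,1.2],[59,-17,217],0],[[0,0,1.2],[59,-17,218],0],[[0,0,1.2],[59,-17,218.5],0],[[0,0,1.2],[59,-17,218.5],0]]}}

```text
clock: 4.4
eef_pos: [706.9, 293.1, 73.6]
tcp_rot: [-3.141, -0.0, 0.266]
contact_force: [0.5, 0.3, 0.0]
opening: -0.0
```

Run:
```python
from h import *
np.set_printoptions(precision=3,suppress=True)
from rig import r
s=r.sense();p=r.grab_frame("wrist");print(s["eef_pos"],s["tcp_rot"],s["contact_force"])
c=p["color"][:,:,::-1].copy();cv2.imwrite("pics/w3.png",c)
p=r.grab_frame("scene");c=p["color"][:,:,::-1];cv2.imwrite("pics/s3.png",cv2.resize(c[160:300,350:500],None,fx=4,fy=4))
```

```text
[706.901 293.106  73.615] [-3.141 -0.     0.266] [0.479 0.258 0.013]
```

View pics/w3.png

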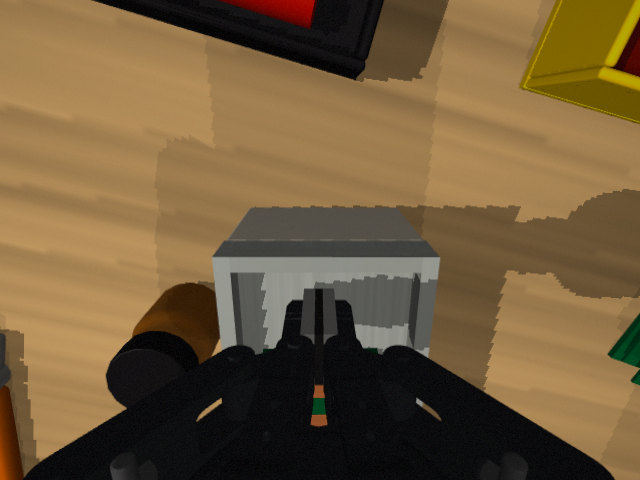

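View pics/s3.png

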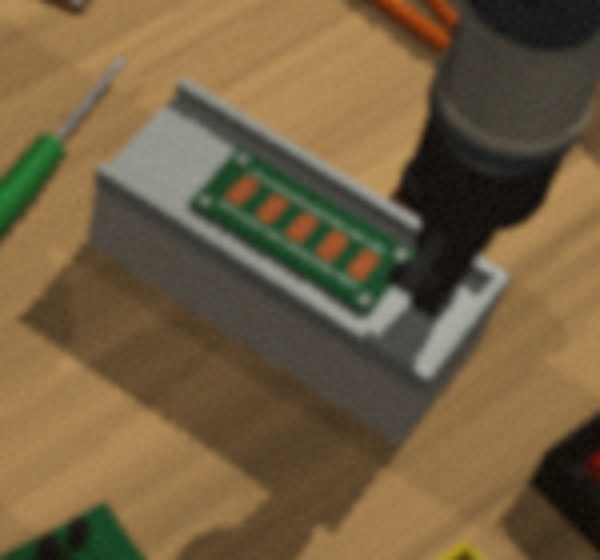

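Request:
{"op": "play_rows", "data": {"moves": [[[0,0,0],[0,0,1],0],[[0,0,0],[0,0,2],0],[[0,0,0],[0,0,2],0]]}}

```text
clock: 4.8
eef_pos: [706.5, 293.0, 70.9]
tcp_rot: [-3.142, 0.001, 0.266]
contact_force: [-0.2, -0.5, -0.4]
opening: 0.001
```

Request:
{"op": "play_rows", "data": {"moves": [[[0,0,0],[-6,0,0],0],[[0,0,0],[-12,0,0],0],[[0,0,0],[-16,0,0],0],[[0,0,0],[-21,0,0],0],[[0,0,0],[-27,0,0],0],[[0,0,0],[-33,0,0],0],[[0,0,0],[-39,0,0],0],[[0,0,0],[-45,0,0],0],[[0,0,0],[-51,0,0],0],[[0,0,0],[-57,0,0],0],[[0,0,0],[-63,0,0],0],[[0,0,0],[-69,0,0],0],[[0,0,0],[-75,0,0],0],[[0,0,0],[-81,0,0],0],[[0,0,0],[-87,0,0],0],[[0,0,0],[-92,0,0],0],[[0,0,0],[-96,0,0],0],[[0,0,0],[-98,0,0],0],[[0,0,0],[-98,0,0],0]]}}

```text
clock: 6.7
eef_pos: [611.7, 267.2, 71.0]
tcp_rot: [3.142, 0.001, 0.266]
contact_force: [0.0, -0.5, 0.4]
opening: 0.003
```

Run:
```python
from h import *
np.set_printoptions(precision=3,suppress=True)
from rig import r
s=r.sense();print(s["eef_pos"],s["contact_force"])
p=r.grab_frame("top");pickle.dump(p,open("t4.pkl","wb"));c=p["color"][:,:,::-1];cv2.imwrite("pics/t4.png",cv2.resize(c[130:260,160:290],None,fx=4.5,fy=4.5,interpolation=cv2.INTER_CUBIC))
p=r.grab_frame("scene");pickle.dump(p,open("s4.pkl","wb"));c=p["color"][:,:,::-1];cv2.imwrite("pics/s4.png",cv2.resize(c[160:300,350:500],None,fx=4,fy=4,interpolation=cv2.INTER_CUBIC))
```

```text
[611.702 267.226  71.016] [ 0.009 -0.477  0.397]
```

View pics/t4.png

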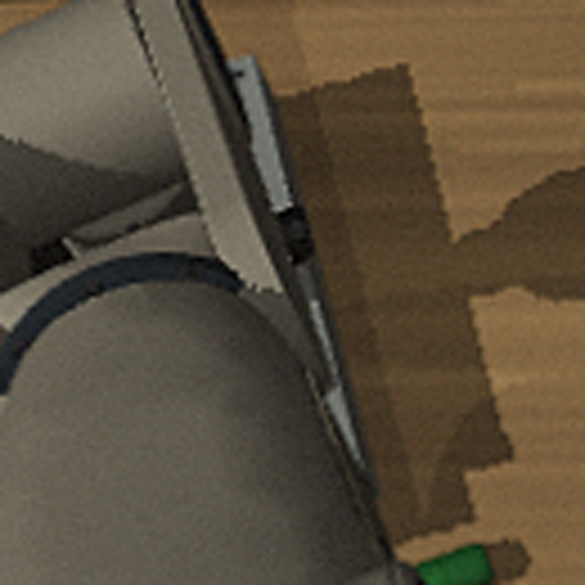

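View pics/s4.png

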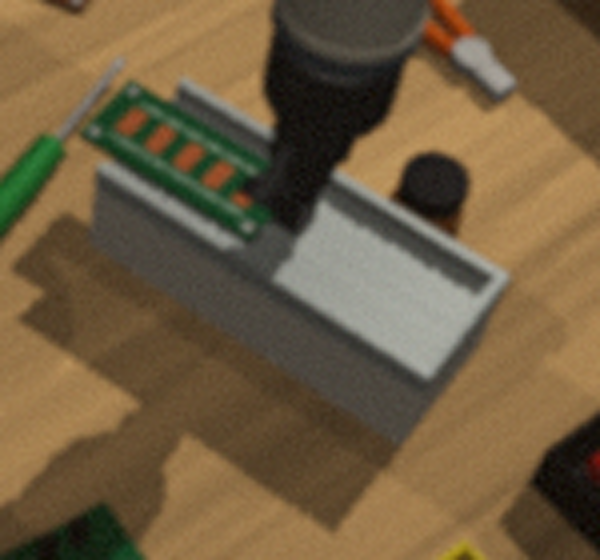

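Run:
```python
from h import *
np.set_printoptions(precision=2,suppress=True)
p=pickle.load(open("s4.pkl","rb"));q=np.load("tray.npy")
R=Ro.from_euler("z",q[2]).as_matrix()[:2,:2]
cv=lambda L:(np.array(L,float)+.5)/4-.5+[350,160]
f=lambda L,z:(back(p,cv(L),z)[:,:2]-q[:2])@R
print("board",f([(131,82),(81,131),(249,238)],74))
print("rim",f([(182,78),(97,160),(509,277),(431,382)],82))
print("tcp",(np.array([611.7,267.2])-q[:2])@R)
```

```text
board [[-144.56   28.02]
 [-145.85  -24.07]
 [ -17.93  -25.11]]
rim [[-118.17   45.55]
 [-121.55  -41.33]
 [ 121.52   45.41]
 [ 123.45  -47.55]]
tcp [-7.84  2.39]
```

Request:
{"op": "play_rows", "data": {"moves": [[[0,0,0],[-5,0,0],0],[[0,0,0],[-10,0,0],0],[[0,0,0],[-14,0,0],0],[[0,0,0],[-16.5,0,0],0],[[0,0,0],[-17,0,0],0],[[0,0,0],[-17,0,0],0]]}}

```text
clock: 7.4
eef_pos: [595.4, 262.8, 71.0]
tcp_rot: [3.142, 0.001, 0.266]
contact_force: [-0.7, -0.3, -0.2]
opening: 0.002
```

Run:
```python
from h import *
np.set_printoptions(precision=2,suppress=True)
from rig import r
s=r.sense();q=np.load("tray.npy");R=Ro.from_euler("z",q[2]).as_matrix()[:2,:2]
print((s["eef_pos"][:2]-q[:2])@R)
```

```text
[-24.73   2.43]
```

Request:
{"op": "play_rows", "data": {"moves": [[[0,0,0],[5,0,0],0],[[0,0,0],[8,0,-10],0],[[0,0,0],[8,0,-50],0],[[0,0,0],[-20,0,-100],1],[[0,0,0],[-50,-2,-150],1],[[0,0,0],[-60,-2,-190],1],[[0,0,0],[-60,-2,-190],1],[[0,0,0],[-60,-2,-190],1],[[0,0,0],[-60,-2,-190],1]]}}

```text
clock: 8.3
eef_pos: [537.2, 248.9, 260.5]
tcp_rot: [3.141, 0.001, 0.266]
contact_force: [-0.0, -0.4, -0.5]
opening: 0.991
```

Run:
```python
from h import *
np.set_printoptions(precision=3,suppress=True)
from rig import r
s=r.sense();p=r.grab_frame("wrist");pickle.dump((s,p),open("w5.pkl","wb"));print(s["eef_pos"],s["tcp_rot"],s["qvel"],s["clock"])
c=p["color"][:,:,::-1].copy();cv2.imwrite("pics/w5.png",c)
cv2.imwrite("pics/w5c.png",cv2.resize(c[100:340,220:420],None,fx=2.5,fy=2.5,interpolation=cv2.INTER_CUBIC))
```

```text
[537.169 248.941 260.507] [3.141 0.001 0.266] [ 0.     0.025  0.01  -0.002  0.    -0.002] 8.3
```

View pics/w5c.png

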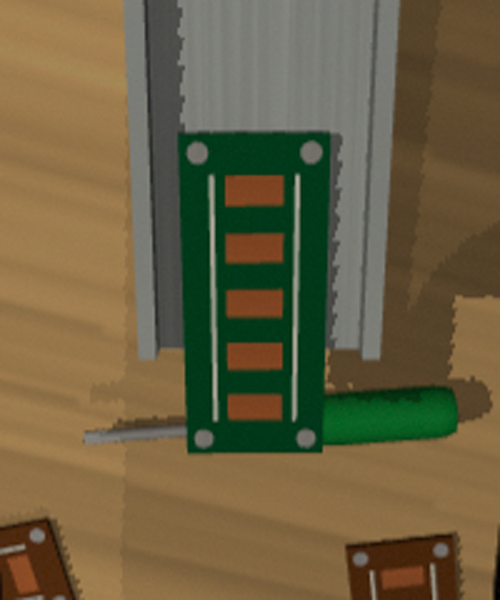

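Run:
```python
from h import *
np.set_printoptions(precision=3,suppress=True)
s,p=pickle.load(open("w5.pkl","rb"));q=np.load("tray.npy")
cv=lambda L:(np.array(L,float)+.5)/2.5-.5+[220,100]
b,e=fit(p,[(65,28,74),(65,-28,74),(-65,-28,74),(-65,28,74)],cv([(179,131),(330,133),(323,452),(189,453)]),[530,245,.27],s);print(b);print(e)
R=Ro.from_euler("z",q[2]).as_matrix()[:2,:2]
print("board in tray",R.T@(b[:2]-q[:2]),b[2]-q[2])
print("lipends",(back(p,cv([(138,360),(158,360),(362,360),(382,360)]),82,s)[:,:2]-q[:2])@R)
np.save("board.npy",b)
Rb=Ro.from_euler("z",b[2]).as_matrix()[:2,:2]
w=b[:2]+Rb@[-65+20,0];print(w)
for z in (120,53): print(goto(s,[*w,z],down(b[2])))
```

```text
[523.247 242.802   0.271]
[[-0.309  0.59 ]
 [ 0.554 -0.561]
 [ 0.132  0.093]
 [-0.37  -0.075]]
board in tray [-99.595   2.095] 0.005183445715464752
lipends [[-120.65    47.746]
 [-120.65    39.961]
 [-120.637  -39.435]
 [-120.635  -47.21 ]]
[479.891 230.751]
(array([ 0.008,  0.081, -0.306]), array([-59.847,   2.487, 140.592]))
(array([ 0.008,  0.081, -0.306]), array([-59.753,   2.477, 207.592]))
```

Request:
{"op": "play_rows", "data": {"moves": [[[0,0,-0.3],[-40,2.5,40],1],[[0,0,-0.3],[-60,2.5,90],1],[[0,0,-0.3],[-60,2.5,140],1],[[0,0,-0.3],[-60,2.5,175],1],[[0,0,-0.3],[-60,2.5,195],1],[[0,0,-0.3],[-60,2.5,205],1],[[0,0,-0.3],[-60,2.5,211],1],[[0,0,-0.3],[-60,2.5,211],1],[[0,0,-0.3],[-60,2.5,211],1]]}}

```text
clock: 9.25
eef_pos: [479.9, 230.7, 49.7]
tcp_rot: [3.141, 0.002, 0.271]
contact_force: [-0.1, 0.5, 0.1]
opening: 0.997
```

Run:
```python
from h import *
np.set_printoptions(precision=2,suppress=True)
from rig import r
s=r.sense();print(s["eef_pos"],s["contact_force"])
p=r.grab_frame("scene");c=p["color"][:,:,::-1];cv2.imwrite("pics/s6.png",cv2.resize(c[130:270,330:480],None,fx=4,fy=4,interpolation=cv2.INTER_CUBIC))
```

```text
[479.87 230.71  49.66] [-0.1   0.49  0.09]
```

View pics/s6.png

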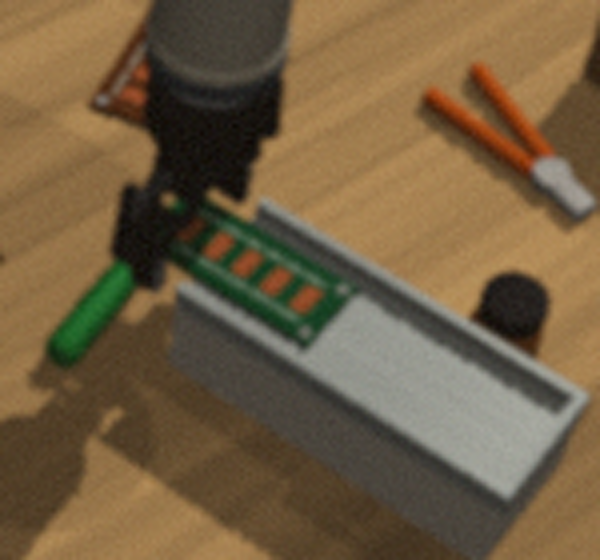

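Request:
{"op": "play_rows", "data": {"moves": [[[0,0,0],[0,0,0],0.5],[[0,0,0],[0,0,0],0.5],[[0,0,0],[0,0,0],0.5],[[0,0,0],[0,0,0],0.5],[[0,0,0],[0,0,0],0.5],[[0,0,0],[0,0,0],0.5]], "newtons": 50}}

```text
clock: 9.9
eef_pos: [480.6, 231.0, 50.7]
tcp_rot: [-3.141, -0.0, 0.271]
contact_force: [-0.4, -1.5, 6.6]
opening: 0.643
```

Run:
```python
from h import *
from rig import r
s=r.sense();p=r.grab_frame("wrist");pickle.dump((s,p),open("w7.pkl","wb"));cv2.imwrite("pics/w7.png",p["color"][:,:,::-1])
```

```text
(no output)
```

View pics/w7.png

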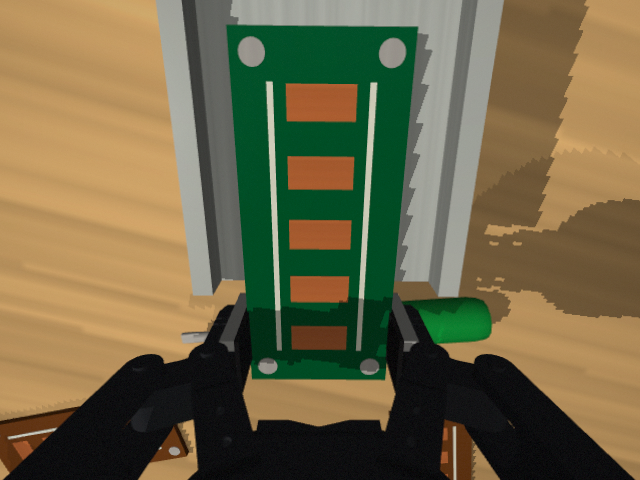

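Request:
{"op": "play_rows", "data": {"moves": [[[0,0,0],[0,0,-8],0.5],[[0,0,0],[0,0,-20],0.5],[[0,0,0],[0,0,-45],0.5],[[0,0,0],[0,0,-80],0.5],[[0,0,0],[0,0,-115],0.5],[[0,0,0],[0,0,-150],0.5],[[0,0,0],[0,0,-180],0.5],[[0,0,0],[0,0,-200],0.5],[[0,0,0],[0,0,-210],0.5],[[0,0,0],[0,0,-210],0.5],[[0,0,0],[0,0,-210],0.5]]}}

```text
clock: 11.05
eef_pos: [480.0, 230.7, 260.0]
tcp_rot: [3.142, 0.001, 0.271]
contact_force: [-0.1, -0.3, -1.5]
opening: 0.635
```

Run:
```python
from h import *
from rig import r
s=r.sense();p=r.grab_frame("wrist");pickle.dump((s,p),open("w8.pkl","wb"));cv2.imwrite("pics/w8.png",p["color"][:,:,::-1])
print(s["opening"])
```

```text
0.635115441329434
```

View pics/w8.png

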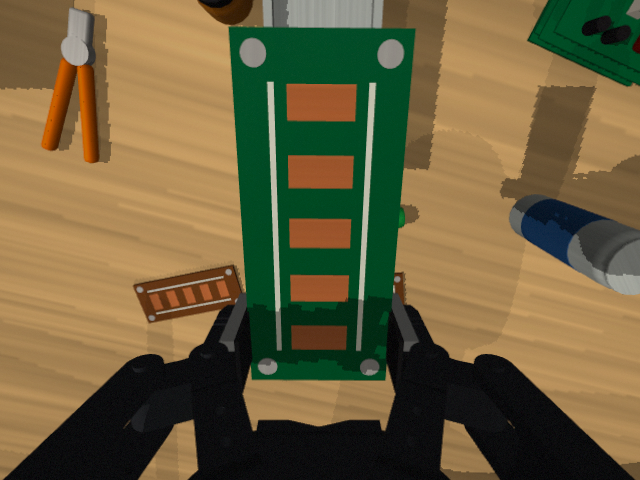

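```bash
cat >> h.py <<'E'
def pnp(p,uv):
    o=np.array([(65,28,4),(65,-28,4),(-65,-28,4),(-65,28,4)],float)
    ok,rv,tv=cv2.solvePnP(o,und(p,uv).reshape(-1,1,2),np.eye(3),None,flags=cv2.SOLVEPNP_IPPE)
    T=np.eye(4);T[:3,:3]=cv2.Rodrigues(rv)[0];T[:3,3]=tv.ravel()
    return np.asarray(p["T_tool_cam"])@T
E
python3 - <<'E'
from h import *
np.set_printoptions(precision=3,suppress=True)
s,p=pickle.load(open("w8.pkl","rb"));c=p["color"]
m=((c[...,1].astype(int)>c[...,0]+25)&(c[...,1]>c[...,2].astype(int)+5)).astype(np.uint8)
cv2.imwrite("pics/m.png",m*255)
uv=[(229.5,27.5),(414.5,29),(386,380.5),(251,379.5)]
T=pnp(p,uv);print(T);print(Ro.from_matrix(np.diag([1,-1,-1])@T[:3,:3]).as_euler("xyz",degrees=True))
s,p=pickle.load(open("w7.pkl","rb"))
T=pnp(p,[(227.5,25),(417.5,27),(386,380),(252,379.5)]);print(T[:3,3]);print(Ro.from_matrix(np.diag([1,-1,-1])@T[:3,:3]).as_euler("xyz",degrees=True))
E
```

```text
[[  0.009  -0.998  -0.069  43.546]
 [  0.966  -0.01    0.26    0.033]
 [ -0.26   -0.069   0.963 -26.426]
 [  0.      0.      0.      1.   ]]
[175.893 -15.046 -89.489]
[ 43.701   0.222 -27.459]
[176.479 -15.62  -89.675]
```

```bash
sed -i 's/SOLVEPNP_IPPE/SOLVEPNP_ITERATIVE/' h.py
python3 - <<'E'
from h import *
np.set_printoptions(precision=3,suppress=True)
for f,uv in (("w8",[(229.5,27.5),(414.5,29),(386,380.5),(251,379.5)]),("w7",[(227.5,25),(417.5,27),(386,380),(252,379.5)])):
    s,p=pickle.load(open(f+".pkl","rb"))
    T=pnp(p,uv);print(T[:3,3]);print(Ro.from_matrix(np.diag([1,-1,-1])@T[:3,:3]).as_euler("xyz",degrees=True))
    from_cam=np.linalg.inv(p["T_tool_cam"])
    # predicted if level as planned
    for zz in (-18,-20,-22):
        o=np.array([(65,28,4),(65,-28,4),(-65,-28,4),(-65,28,4)])*[1,-1,-1]+[45,0,zz]
        cc=o@from_cam[:3,:3].T+from_cam[:3,3];u=cc[:,:2]/cc[:,2:];print((u*352.6+[p["K"][0][2],p["K"][1][2]]).round(1).tolist())
E
```

```text
[ 43.869   0.023 -17.88 ]
[ 0.013  0.862 -0.485]
[[227.0, 24.4], [413.3, 24.3], [386.4, 376.3], [253.3, 376.2]]
[[225.4, 22.8], [415.0, 22.6], [387.2, 379.7], [252.4, 379.6]]
[[223.6, 21.2], [416.8, 21.0], [388.1, 383.2], [251.5, 383.1]]
[ 43.919   0.197 -19.289]
[ 0.363 -0.615 -0.469]
[[227.0, 24.4], [413.3, 24.3], [386.4, 376.3], [253.3, 376.2]]
[[225.4, 22.8], [415.0, 22.6], [387.2, 379.7], [252.4, 379.6]]
[[223.6, 21.2], [416.8, 21.0], [388.1, 383.2], [251.5, 383.1]]
```

```bash
cat >> h.py <<'E'
def bedframe():
    q=np.load("holder.npy");Rz=Ro.from_euler("z",q[2])
    T=np.eye(4);T[:3,:3]=(Rz*Ro.from_euler("y",25,degrees=True)).as_matrix()
    T[:3,3]=Rz.apply([60,0,90])+[q[0],q[1],0];return T
def boardtool(x=44.,y=0.1,z=-18.3,pitch=0.8,yaw=0.):
    T=np.eye(4);T[:3,:3]=np.diag([1.,-1,-1])@Ro.from_euler("xyz",[0,pitch,yaw],degrees=True).as_matrix();T[:3,3]=[x,y,z];return T
def place(s,x,y,z,pitch=0,BT=None):
    """board origin at bed x,y,z, nose-down extra pitch deg -> tool turn/shift"""
    T=np.eye(4);T[:3,3]=[x,y,z];T[:3,:3]=Ro.from_euler("y",pitch,degrees=True).as_matrix()
    W=bedframe()@T@np.linalg.inv(boardtool() if BT is None else BT)
    return W[:3,3],goto(s,W[:3,3],W[:3,:3])
E
python3 - <<'E'
from h import *
np.set_printoptions(precision=2,suppress=True)
from rig import r
s=r.sense()
print(place(s,-170,0,45)); print(bedframe())
E
```

```text
(array([ 470.49, -310.87,  203.97]), (array([  0.77, -24.1 ,   3.52]), array([-153.71,  519.25,   55.9 ])))
[[   0.89   -0.21    0.41  649.25]
 [   0.19    0.98    0.09 -273.19]
 [  -0.42    0.      0.91   90.  ]
 [   0.      0.      0.      1.  ]]
```

Request:
{"op": "play_rows", "data": {"moves": [[[0,0,0],[-10,35,0],0.5],[[0,0,0],[-22,75,0],0.5],[[0,0,0],[-34,115,0],0.5],[[0,0,0],[-46,155,0],0.5],[[0,0,0],[-58,195,0],0.5],[[0,0,0],[-70,235,0],0.5],[[0,0,0],[-82,275,0],0.5],[[0,-3,0.5],[-94,315,0],0.5],[[0.2,-7,1],[-106,355,5],0.5],[[0.4,-12,1.7],[-118,395,20],0.5],[[0.6,-17,2.5],[-130,435,35],0.5],[[0.8,-21,3],[-142,475,45],0.5],[[0.8,-24,3.5],[-150,505,52],0.5],[[0.8,-24.1,3.5],[-154,519,56],0.5],[[0.8,-24.1,3.5],[-154,519,56],0.5],[[0.8,-24.1,3.5],[-154,519,56],0.5],[[0.8,-24.1,3.5],[-154,519,56],0.5]]}}

```text
clock: 12.8
eef_pos: [470.1, -309.6, 204.3]
tcp_rot: [-3.141, 0.421, 0.21]
contact_force: [0.3, -0.5, -1.2]
opening: 0.638
```

Run:
```python
from h import *
np.set_printoptions(precision=2,suppress=True)
from rig import r
s=r.sense();p=r.grab_frame("wrist");pickle.dump((s,p),open("w9.pkl","wb"));cv2.imwrite("pics/w9.png",p["color"][:,:,::-1])
print(place(s,-170,0,45))
```

```text
(array([ 470.49, -310.87,  203.97]), (array([-0.02, -0.06,  0.07]), array([0.25, 1.32, 0.25])))
```

View pics/w9.png

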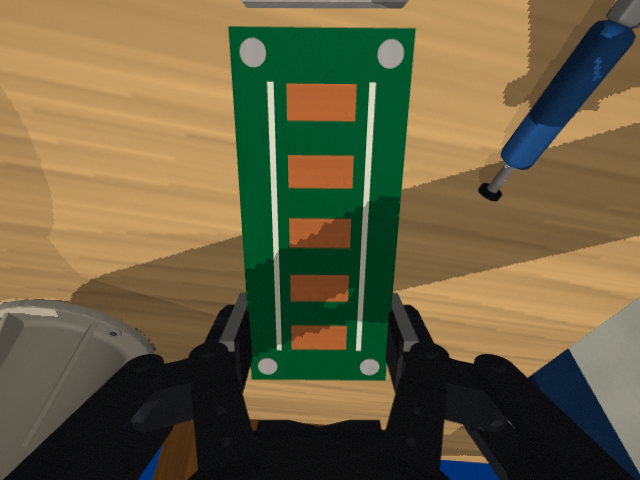

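Run:
```python
from h import *
np.set_printoptions(precision=2,suppress=True)
s,p=pickle.load(open("w9.pkl","rb"));B=bedframe()
print(proj(p,np.array([(-85,35,0),(-85,-35,0),(-85,35,-6),(-85,-35,-6)])@B[:3,:3].T+B[:3,3],s))
c=p["color"][:,:,::-1];cv2.imwrite("pics/w9c.png",cv2.resize(c[0:80,220:430],None,fx=3.8,fy=3.8,interpolation=cv2.INTER_CUBIC))
BT=boardtool();o=np.array([(65,28,4),(65,-28,4),(-65,-28,4),(-65,28,4)])@BT[:3,:3].T+BT[:3,3]
R0=Ro.from_euler("xyz",s["tcp_rot"]).as_matrix();print(proj(p,o@R0.T+s["eef_pos"],s))
print(place(s,-145,0,3))
```

```text
[[239.88   0.27]
 [408.11   0.45]
 [242.86   4.69]
 [404.78   4.87]]
[[228.02  26.88]
 [413.4   26.88]
 [386.95 379.9 ]
 [252.92 379.64]]
(array([ 475.3 , -309.86,  155.34]), (array([-0.02, -0.06,  0.07]), array([24.61,  1.37, 42.62])))
```

View pics/w9c.png

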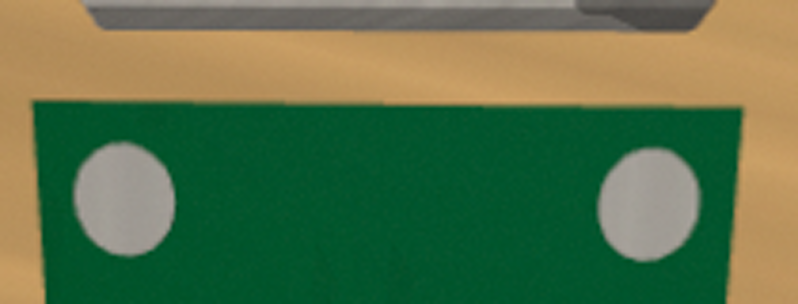

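Run:
```python
from h import *
np.set_printoptions(precision=2,suppress=True)
s,p=pickle.load(open("w9.pkl","rb"))
BT=boardtool(yaw=-0.5)
for a in ((-148,-.4,15),(-145,-.4,3.5)): print(place(s,*a,0,BT))
```

```text
(array([ 477.76, -310.14,  167.49]), (array([-0.02, -0.06, -0.43]), array([21.79,  2.15, 30.57])))
(array([ 475.66, -310.58,  155.8 ]), (array([-0.02, -0.06, -0.43]), array([24.62,  2.15, 42.12])))
```

Request:
{"op": "play_rows", "data": {"moves": [[[0,0,-0.4],[8,1,10],0.5],[[0,0,-0.4],[16,2,20],0.5],[[0,0,-0.4],[22,2,30],0.5],[[0,0,-0.4],[24,2,36],0.5],[[0,0,-0.4],[24.5,2,40],0.5],[[0,0,-0.4],[24.5,2,42],0.5],[[0,0,-0.4],[24.5,2,42],0.5],[[0,0,-0.4],[24.5,2,42],0.5]]}}

```text
clock: 13.65
eef_pos: [475.8, -310.7, 156.5]
tcp_rot: [-3.138, 0.421, 0.217]
contact_force: [-0.1, -0.1, -0.3]
opening: 0.636
```

Run:
```python
from h import *
np.set_printoptions(precision=2,suppress=True)
from rig import r
s=r.sense();p=r.grab_frame("wrist");pickle.dump((s,p),open("w10.pkl","wb"));cv2.imwrite("pics/w10.png",p["color"][:,:,::-1])
p=r.grab_frame("scene");c=p["color"][:,:,::-1];cv2.imwrite("pics/s10.png",cv2.resize(c[270:400,150:290],None,fx=4,fy=4,interpolation=cv2.INTER_CUBIC))
print(place(s,-145,-.4,3.5,0,boardtool(yaw=-.5)))
```

```text
(array([ 475.66, -310.58,  155.8 ]), (array([ 0.02, -0.1 , -0.04]), array([ 0.15, -0.14,  0.72])))
```

View pics/w10.png

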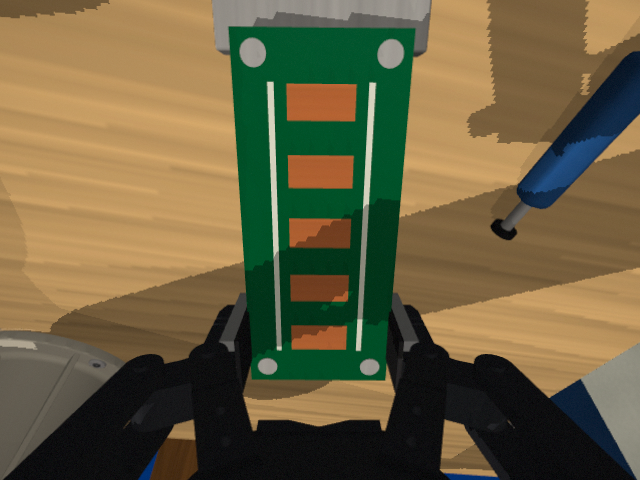

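View pics/s10.png

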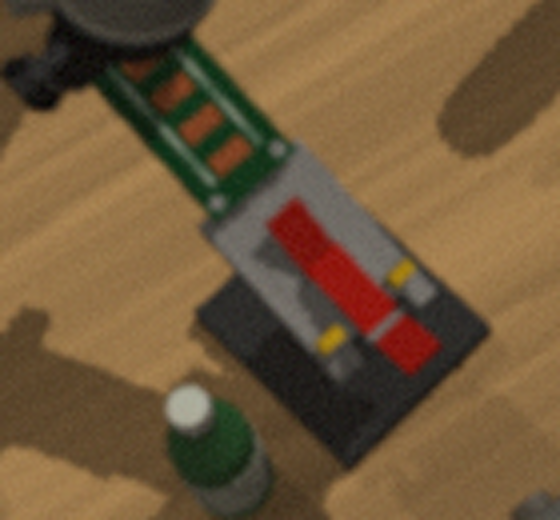

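Request:
{"op": "play_rows", "data": {"moves": [[[0,0,0],[0,0,1.5],0.5],[[0,0,0],[2,0,3],0.5],[[0,0,0],[5,0,3],0.5],[[0,0,0],[9,0,3],0.5],[[0,0,0],[13,0,3],0.5],[[0,0,0],[17,0,3],0.5],[[0,0,0],[21,0,3],0.5],[[0,0,0],[25,0,3],0.5],[[0,0,0],[29,0,3],0.5],[[0,0,0],[33,0,3],0.5],[[0,0,0],[37,0,3],0.5],[[0,0,0],[40,0,3],0.5],[[0,0,0],[40,0,3],0.5]], "newtons": 60}}

```text
clock: 15.05
eef_pos: [510.4, -302.9, 137.1]
tcp_rot: [-3.138, 0.421, 0.217]
contact_force: [-0.3, -0.3, -3.1]
opening: 0.633
```

Run:
```python
from h import *
np.set_printoptions(precision=2,suppress=True)
from rig import r
s=r.sense();p=r.grab_frame("wrist");pickle.dump((s,p),open("w11.pkl","wb"));cv2.imwrite("pics/w11.png",p["color"][:,:,::-1])
p=r.grab_frame("scene");c=p["color"][:,:,::-1];cv2.imwrite("pics/s11.png",cv2.resize(c[270:400,150:290],None,fx=4,fy=4,interpolation=cv2.INTER_CUBIC))
print(place(s,-105,-.4,0,0,boardtool(yaw=-.5)), s["contact_force"]@bedframe()[:3,:3])
```

```text
(array([ 509.69, -303.39,  135.72]), (array([ 0.01, -0.07, -0.02]), array([-0.14,  0.31,  1.58]))) [ 1.02 -0.21 -2.92]
```

View pics/w11.png

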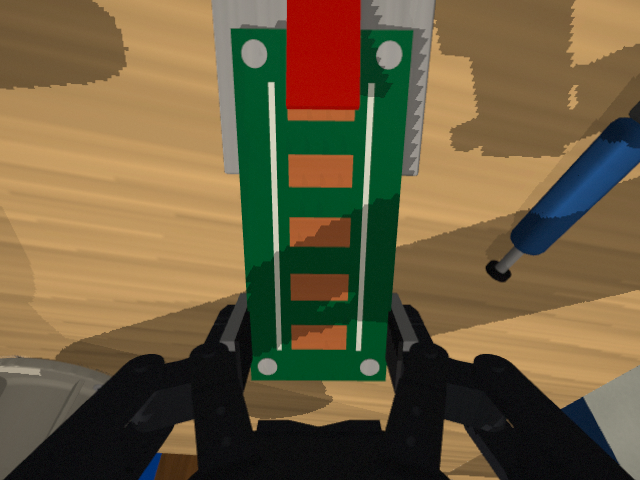

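View pics/s11.png

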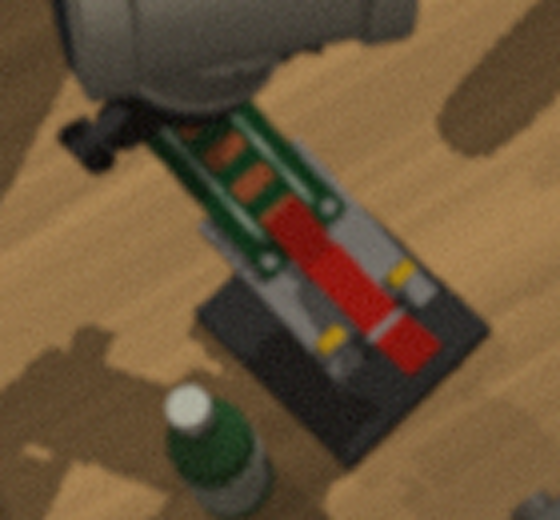

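Request:
{"op": "play_rows", "data": {"moves": [[[0,0,0],[4,0.3,1],0.5],[[0,0,0],[8,0.3,1.5],0.5],[[0,0,0],[12,0.3,1.5],0.5],[[0,0,0],[16,0.3,1.5],0.5],[[0,0,0],[20,0.3,1.5],0.5],[[0,0,0],[24,0.3,1.5],0.5],[[0,0,0],[28,0.3,1.5],0.5],[[0,0,0],[32,0.3,1.5],0.5],[[0,0,0],[35,0.3,1.5],0.5],[[0,0,0],[37,0.3,1.5],0.5],[[0,0,0],[37,0.3,1.5],0.5]]}}

```text
clock: 16.25
eef_pos: [543.3, -296.0, 120.6]
tcp_rot: [-3.138, 0.42, 0.217]
contact_force: [-0.6, 0.3, -3.3]
opening: 0.634
```

Run:
```python
from h import *
np.set_printoptions(precision=2,suppress=True)
from rig import r
s=r.sense();p=r.grab_frame("wrist");pickle.dump((s,p),open("w12.pkl","wb"));cv2.imwrite("pics/w12.png",p["color"][:,:,::-1])
print(place(s,-65,-.4,0,0,boardtool(yaw=-.5)), s["contact_force"]@bedframe()[:3,:3])
```

```text
(array([ 545.15, -295.89,  118.81]), (array([ 0.02, -0.14, -0.02]), array([2.42, 0.33, 0.87]))) [ 0.93  0.37 -3.18]
```

View pics/w12.png

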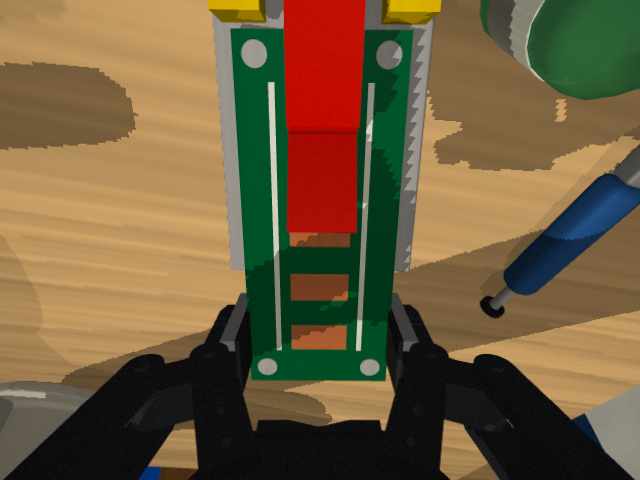

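Request:
{"op": "play_rows", "data": {"moves": [[[0,0,0],[1.5,0.3,0.6],0.5],[[0,0,0],[3,0.3,0.8],0.5],[[0,0,0],[4,0.3,0.8],0.5],[[0,0,0],[4,0.3,0.8],0.5],[[0,0,0],[4,0.3,0.8],0.5]]}}

```text
clock: 16.8
eef_pos: [545.1, -295.9, 118.8]
tcp_rot: [-3.138, 0.423, 0.217]
contact_force: [-7.8, -2.4, 2.5]
opening: 0.633
```

Run:
```python
from h import *
np.set_printoptions(precision=2,suppress=True)
from rig import r
s=r.sense();p=r.grab_frame("wrist");pickle.dump((s,p),open("w13.pkl","wb"));c=p["color"][:,:,::-1];cv2.imwrite("pics/w13.png",cv2.resize(c[0:200,200:440],None,fx=3,fy=3,interpolation=cv2.INTER_CUBIC))
print(place(s,-65,-.4,0,0,boardtool(yaw=-.5)), s["contact_force"]@bedframe()[:3,:3])
```

```text
(array([ 545.15, -295.89,  118.81]), (array([-0.01,  0.03, -0.04]), array([ 0.04,  0.05, -0.01]))) [-8.47 -0.75 -1.18]
```

View pics/w13.png

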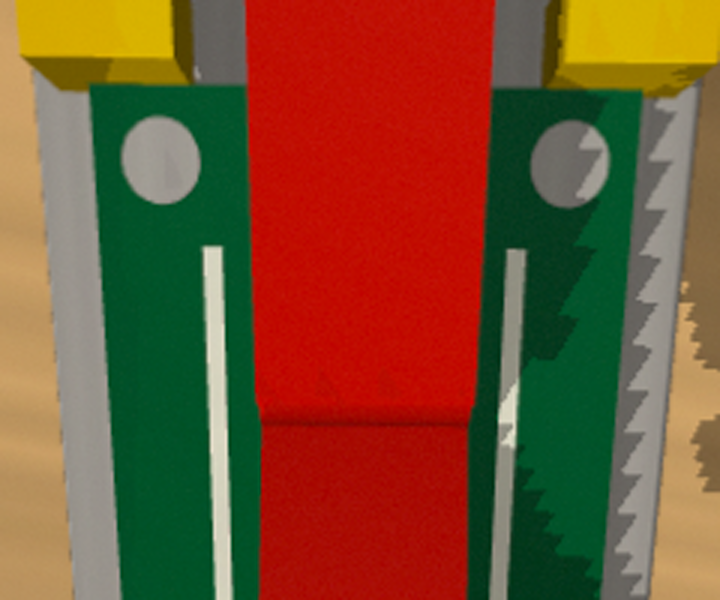

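Request:
{"op": "play_rows", "data": {"moves": [[[0,0,0],[1.2,0,0],0.5],[[0,0,0],[1.2,0,0],0.5],[[0,0,0],[0.5,0,0],0.5],[[0,0,0],[0,0,0],0.75],[[0,0,0],[0,0,0],0.9],[[0,0,0],[0,0,0],1],[[0,0,0],[0,0,0],1],[[0,0,0],[0,0,0],1],[[0,0,0],[0,0,0],1]]}}

```text
clock: 17.75
eef_pos: [545.2, -295.8, 118.8]
tcp_rot: [-3.138, 0.423, 0.217]
contact_force: [-0.2, 0.8, -0.0]
opening: 0.996
```

Run:
```python
from h import *
np.set_printoptions(precision=2,suppress=True)
from rig import r
s=r.sense();p=r.grab_frame("wrist");pickle.dump((s,p),open("w14.pkl","wb"));c=p["color"][:,:,::-1];cv2.imwrite("pics/w14.png",c)
print(s["contact_force"]@bedframe()[:3,:3],s["opening"])
```

```text
[ 0.03  0.85 -0.02] 0.9956336718818892
```

View pics/w14.png

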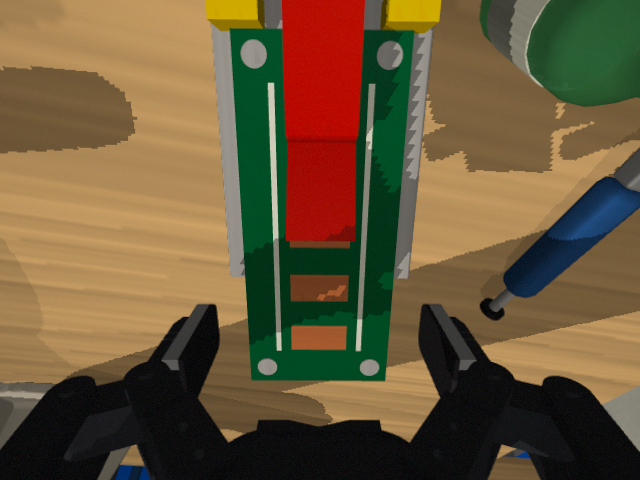

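Released, board still in place. Retreat square off the bed.

Request:
{"op": "play_rows", "data": {"moves": [[[0,0,0],[0,0,-8],1],[[0,0,0],[0,0,-25],1],[[0,0,0],[0,0,-50],1],[[0,0,0],[0,0,-85],1],[[0,0,0],[0,0,-120],1],[[0,0,0],[0,0,-150],1],[[0,0,0],[0,0,-160],1],[[0,0,0],[0,0,-160],1],[[0,0,0],[0,0,-160],1]]}}

```text
clock: 18.7
eef_pos: [608.6, -282.2, 263.4]
tcp_rot: [-3.137, 0.424, 0.218]
contact_force: [0.6, 1.2, -0.6]
opening: 1.001
```

Run:
```python
from h import *
np.set_printoptions(precision=2,suppress=True)
from rig import r
s=r.sense();p=r.grab_frame("wrist");pickle.dump((s,p),open("w15.pkl","wb"));c=p["color"][:,:,::-1];cv2.imwrite("pics/w15.png",c)
cv2.imwrite("pics/w15c.png",cv2.resize(c[80:330,230:410],None,fx=2.4,fy=2.4,interpolation=cv2.INTER_CUBIC))
p=r.grab_frame("scene");c=p["color"][:,:,::-1];cv2.imwrite("pics/s15.png",c)
```

```text
(no output)
```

View pics/w15c.png

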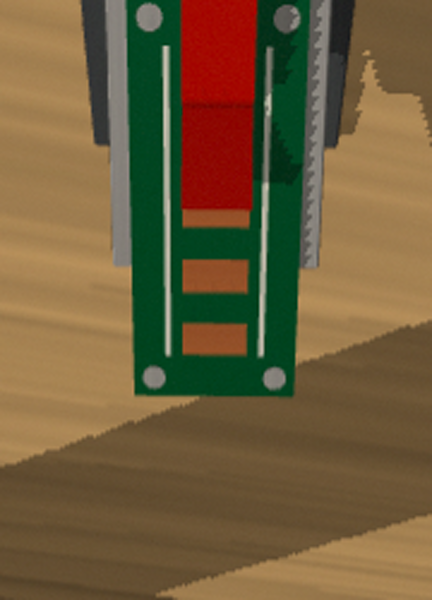

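View pics/s15.png

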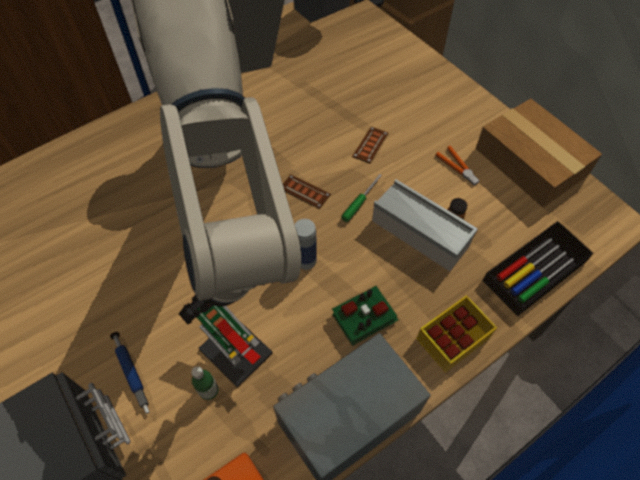

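Run:
```python
from h import *
s,p=pickle.load(open("w15.pkl","rb"));c=p["color"][:,:,::-1]
cv2.imwrite("pics/w15d.png",cv2.resize(c[20:130,250:390],None,fx=5,fy=5,interpolation=cv2.INTER_CUBIC))
```

```text
(no output)
```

View pics/w15d.png

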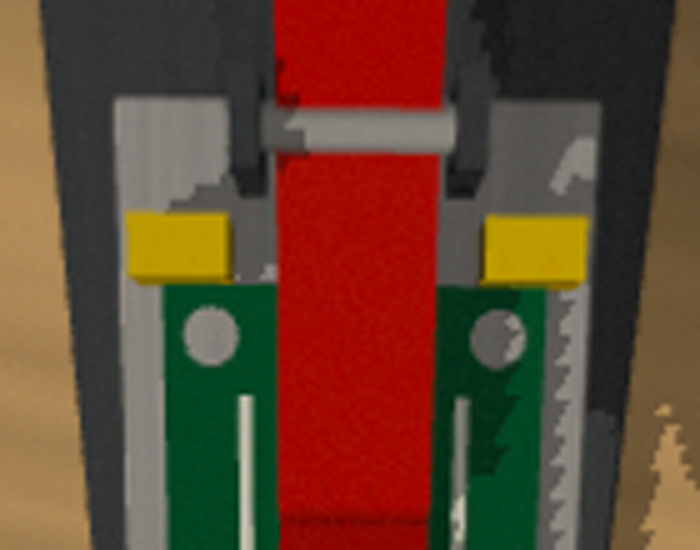

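Run:
```python
from h import *
np.set_printoptions(precision=2,suppress=True)
s,p=pickle.load(open("w15.pkl","rb"));B=bedframe()
far=np.array([(161,286),(549,290),(113,97),(601,101)])/5+[250,20]
near=np.array([(134,395),(294,397),(113,266),(319,268)])/2.4+[230,80]
R,t=campose(p,s)
def onbed(uv,z):
    u=und(p,uv);d=(np.c_[u,np.ones(len(u))]@R.T)@B[:3,:3];o=(t-B[:3,3])@B[:3,:3]
    return o+d*((z-o[2])/d[:,2])[:,None]
print("board",onbed(np.r_[far[:2],near[:2]],4));print("bed",onbed(np.r_[far[2:],near[2:]],0))
```

```text
board [[  -0.85   27.96    4.  ]
 [  -0.9   -28.42    4.  ]
 [-130.28   28.      4.  ]
 [-130.47  -28.27    4.  ]]
bed [[ 24.13  34.6    0.  ]
 [ 24.2  -35.09   0.  ]
 [-85.23  34.57   0.  ]
 [-85.25 -35.32   0.  ]]
```

```bash
python3 -c "
from rig import r
print(r.sign_off(), r.sense()['clock'])"
```

```text
the job is handed in; nothing more can be done
the job is handed in; nothing more can be done
```

The green board is loaded in the sloping holder, and the job is handed in at about 19 s of the 56 s allowed. I pushed it along the tray with shut fingertips until its end stuck out about 45 mm. I then pinched it there by its long edges, carried it over and slid it under the red clip to the stops. I pushed until it met about 8.5 N, let go and backed the gripper clear.

**Last checks:** In the final wrist picture, the board's corners sit at bed x about −0.9 and −130.4 mm, and y about ±28 mm. The known bed edge reads short by the same 0.9 mm. So the board is home against both yellow stops, flat, and straight to within about 0.1 degree. The clip arm lies on top of the board, though I could not read the clip's angle directly. The bystanders look unmoved in the scene picture; I did not measure them.

**Disagreement:** The first top-view fit put the tray's yaw at 0.29 rad and the wrist camera put it at 0.266. I used the wrist value, and later wrist views agreed with it.

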